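Free the spring clip from the vise and hold it gaping over a card edge

TASK

Pull the bench vise's sliding jaw well open by its post and lift the spring clip out by its two handles. Squeeze the clip wide open, bring it down over the middle of the upright card's top edge so that the edge is well inside the gaping jaws but nothing of the clip touches the card, and finish like that, still holding it open in the gripper. Leave everything else on the bench where it is.

Things in the scene. Friction and masses are not known exactly. Their poses are not given: they have to be found in the camera images.
- vise: Grey bench vise fixed to the table (base 215 x 80 mm, bed top 20 mm high). Origin on the table, midway between its jaws; fixed jaw on its +x side, sliding jaw on -x; jaw tops 58 mm high. A lip on the sliding jaw (up to 80 mm high) hooks over one end of the clip's pin: the clip cannot be lifted until the jaw has slid about 10 mm.
- vise_jaw (a joint): How far the vise's sliding jaw is open, in m: 0 shut, 0.045 end of travel. It slides to the vise's -x, stays where it is left and needs about 4 N.
- vise_post (a point): Upright round steel post, 16 mm in diameter, fixed on the sliding jaw 88 mm to the vise's -x of the jaw gap; it moves with the jaw. The point is on its axis, 15 mm below its top (top 92 mm, foot collar up to 37 mm above the table).
- clip_center (a point): Dark steel spring clip, 91 mm tall, 24 mm wide along its x, standing in the vise, jaws down, handles up in a V. Point midway between the handles, 78 mm above the jaws' underside, 15 mm below the handles' tops. x along the pivot pin (parallel to the vise's x), y from right to left handle, z up. At rest 52 mm over the handles' tops, about 45 mm at this height; under 120 g.
- clip_left (a joint): Swing of the clip's left handle and jaw in rad (the right one mirrors it): 0 shut, 0.30 fully squeezed, a firm stop with the handles' outsides parallel, 24 mm apart. Squeezing the handles along the clip's y takes 4 N to start, 9 N at the stop, and springs back when released. The opened vise leaves the jaws free to spread.
- clip_pin (a point): Middle of the clip's pivot pin, 32 mm below clip_center; the pin is 40 mm long along the clip's x, 6 mm thick, and the card must stay below it.
- tip_left (a point): Middle of the inner face of the clip's jaw on its +y (left) side, 5.5 mm above the jaw's lower end, 72.5 mm below clip_center when shut. Jaws are 24 mm wide along the clip's x. tip_left and tip_right are under 1 mm apart when the clip is shut and 25 mm when fully squeezed (the jaws' inner faces then stand 21 mm apart at their nearest).
- tip_right (a point): The same point on the jaw on the clip's -y (right) side.
- card_edge (a point): Middle of the top edge of an aluminium card, 120 mm long and 4 mm thick, standing upright in a black slotted rack (130 x 70 mm) fixed to the table; the edge is 110 mm above the table and the card stands free from 28 mm up. x along the edge, y across the card's thickness, z up.
- bracket: Bystander, to be left alone: milled aluminium block with holes, 60 x 45 x 22 mm, origin under its centre.
- bearing: Bystander, to be left alone: steel bearing ring, 48 mm across, 15 mm high, origin under its centre.
- extrusion: Bystander, to be left alone: short black profile offcut, 90 x 30 x 30 mm, origin under its centre.
- driver: Bystander, to be left alone: screwdriver lying on the table.
- spanner: Bystander, to be left alone: steel spanner lying on the table.
- oil: Bystander, to be left alone: small white bottle, 44 mm across, 110 mm high, origin under its centre.
- tray: Bystander, to be left alone: grey parts tray, 110 x 90 x 30 mm, origin under its centre.
Things that resemble listed ones, but are neither listed nor needed, are in the scene too. Of the things that look like the part that bears clip_center, the middle-sized one is meant. Leave any pink look-alike of the vise alone.

How it is judged:
On the way, in this order (a step that is already met when the one before it is completed fails the run):
1. the vise's sliding jaw is pulled at least 15 mm open (value of joint vise_jaw above 0.015 m), for 0.1 s.
2. the clip is lifted out, clear above the vise (height (world z) of clip_center above 0.18 m and contact force between the fingers and clip above 1 N), for 0.1 s.
At the end, for the whole second after the job is handed in: Gripper holds the clip squeezed (over 2 N), jaws 14 mm or more apart, one each side of the card, tip points 6-33 mm below the edge, over 4 mm from its mid-plane, within 22 mm of its middle; square within 0.25 rad, upright within 0.3 rad, touching neither card nor vise; vise jaw still 15 mm open (((y of tip_left in the frame of card_edge above 0.004 m and y of tip_right in the frame of card_edge below -0.004 m) or (y of tip_right in the frame of card_edge above 0.004 m and y of tip_left in the frame of card_edge below -0.004 m)) and z of tip_left in the frame of card_edge between -0.033 and -0.006 m and x of tip_left in the frame of card_edge between -0.022 and 0.022 m and z of tip_right in the frame of card_edge between -0.033 and -0.006 m and x of tip_right in the frame of card_edge between -0.022 and 0.022 m and distance between tip_left and tip_right above 0.014 m and angle between the y axis of clip_center and the y axis of card_edge, either way round below 0.25 rad and angle between clip_center's own z axis and vertical below 0.3 rad and contact force between the fingers and clip above 2 N and height (world z) of clip_center above 0.12 m and contact force between clip and rack below 0.3 N and contact force between clip and vise below 0.3 N and value of joint vise_jaw above 0.015 m); the arm keeps its last pose, push and grip.
It fails at once if a bystander is pushed more than 40 mm or the bottle tipped (distance of any of bracket, bearing, extrusion, driver, spanner, oil, tray from where it was at the start of the episode above 0.04 m or angle between oil's own z axis and vertical above 0.6 rad).
It also fails if it takes over 43 s, if anything falls off the work surface, if the arm or the gripper's body presses on something with over 40 N, if the wrist force passes 120 N, or if a joint passes its speed limit or range.

ROBOT

A 7-joint arm with a two-finger parallel gripper is mounted at the origin on the work surface. World frame = base frame: x ahead of the robot, y to its left, z up, the work surface at z = 0. Lengths are in m, angles in rad, forces in N, time in s.
With the tool pointing down it reaches from about 0.35 to 0.9 m from the base axis. Payload 8.1 kg.
Tool frame: the origin (TCP) lies midway between the tips of the shut fingers; the grasp point (between the pads) lies 19 mm behind it; z points along the fingers, x is the direction in which the jaws open and shut, and the axes are right-handed (so a half turn about z gives the same grasp; the last joint's range is limited). The gripper opens to 92 mm and grips with 3 to 60 N. Pads are 19 mm wide; open, the fingers measure 130 mm over their backs; the gripper's body (75 mm by 190 mm) begins 47 mm behind the grasp point.
Start: joints at [-1.342, 0.434, 0.025, 1.573, -0.012, 1.134, -0.075], TCP at [0.204, 0.591, 0.227] pointing down, gripper open.
Joint ranges: [-2.62, 2.62], [-0.44, 2.09], [-1.27, 1.32], [0.08, 2.57], [-1.32, 4.46], [0.12, 2], [-2.74, 2.74]. Speed limits (rad/s): [2.22, 2.22, 3.01, 3.01, 3.14, 3.14, 3.14].

INTERFACE

Orientations are given as a rotation vector (axis times angle).
In Python, from cell import arm gives the robot as it stands. The module is installed in compiled form; this text tells all that it offers.
- The arm moves only by the tool play_rows, never from a script. Its argument "motion" is a list of rows, each a list of 7 numbers: the gripper's target within -1 to 1 (fully open at 1, half-way at 0, shut at -1), then the shift along the tool's x, y, z in mm, then the turn, a rotation vector about the tool's x, y, z in rad. In form: [[claw, tx, ty, tz, ax, ay, az], ...]. A call has 1 to 10 rows; each row is the pose to reach, as a shift and turn from the pose measured when the call began, along the tool's axes at that moment; what a row does not reach only later rows make up. A row lasts 1/10 s, in which the tool goes at most 50 mm and 8.59 degrees, less where a joint would pass 70% of its speed; a pose out of reach is approached as far as the arm can. A call with a gripper value outside its range is refused whole. The fingers move at their own pace and stop on an object; "force" is the grip in N (left out, the last holds). Time passes only in rows, so rows that repeat a pose let the fingers close. It gives the time, the measured TCP pose, the force and the opening at its end, in the units of the state.
- arm.observe(): the state, without advancing time (a new reading comes with each control period).
- arm.get_image(name): name is "scene" or "top"; returns a dict with "img" (420x560x3 uint8, blue, green, red), "depth" (420x560 float32, m along the optical axis (not along the pixel's ray), 0 where there is no reading), "K" (3x3 intrinsics, pixels), "rvec" (rotation vector, rad) and "tvec" (3), from world to camera coordinates, as OpenCV has them. Camera axes: x right, y down, z forward; pixel columns grow to the right and rows downward; lengths in m; the calibration is good to about 2 mm. A picture is of the moment at which its call begins.
- arm.sign_off(): hands the job in, once; it reports no verdict.
Trained networks look in a picture, given as the dict that the camera call returned (one of the last four; its "shot" number tells which), for a name from the list of things; names that differ only in an ending like _2 or _b are one class to them, and where a whole thing is asked for, a point or a joint stands for the part that bears it (a point fixed in the world has none). Each returns a list of dicts, best first, with "score" (0 to 1); they miss things now and then, are a little off and sometimes report something else, mostly with a low value. They report only what shows in the picture. A call takes as long as a camera call. They do not tell look-alikes from the thing itself.
- arm.look_for(picture, query): "box" ([left, top, width, height] as shares, 0 to 1, of the picture: columns of its width, rows of its height, round what is visible of it).
The state is a dict: "clock": time; "joints": joint angles; "dq": joint speeds; "joint_efforts": joint torques, N m; "position": TCP position; "ee_rot": TCP orientation; "force": force on the tool from outside, world axes, zero at the start; "ft_torque": the same for the moment, N m; "width": opening from 0.0 (shut) to 1.0 (fully open).
Only numpy, scipy, OpenCV 4.12 (cv2) and the standard library are available. Lean on these libraries where they do the work, as an engineer would, in place of code of your own. Each camera call takes 0.05 s, during which the arm holds its last target. There are 200 camera calls.

## Working session

There is one attempt and no reset: what is moved stays moved. The work goes in short steps, Python scripts to look and compute and a tool call to move; the robot and the scene stay as the last step left them, time stands still between calls to the robot, and variables do not carry over. Pictures are saved under pics/ and viewed, on a budget of 10 in all, crops included, one or two more only if the job needs it, and the job is handed in when it is done.

Besides the shell and the picture viewer there is one more tool, called after "Request:" in YAML: its name, and indented under it one key for each argument. play_rows: Moves the arm, as the interface text tells. Its arguments: {"type":"object","properties":{"motion":{"type":"array"},"force":{"type":"number"}},"required":["motion"]}

```bash
mkdir -p pics; cat > h.py <<'E'
import numpy as np, cv2, pickle
from cell import arm
def shot(name, save=None):
    p=arm.get_image(name)
    if save:
        cv2.imwrite(f'pics/{save}.png',p['img']); pickle.dump(p,open(f'pics/{save}.pkl','wb'))
    return p
def cloud(p):
    "HxWx3 world points"
    d=p['depth'];h,w=d.shape;K=np.array(p['K']);R=cv2.Rodrigues(np.array(p['rvec'],float))[0]
    u,v=np.meshgrid(np.arange(w),np.arange(h))
    c=np.dstack([(u-K[0,2])/K[0,0]*d,(v-K[1,2])/K[1,1]*d,d])
    W=(c-np.array(p['tvec']).reshape(3))@R; W[d==0]=np.nan
    return W
E
python3 - <<'E'
from h import *
s=arm.observe(); print(s)
for n in('scene','top'):
    p=shot(n,n+'0');W=cloud(p)
    for q in('vise','vise_post','clip_center','card_edge','oil','tray','extrusion','driver'):
        for r in arm.look_for(p,q)[:4]:
            b=np.array(r['box'])*[560,420,560,420]; u,v=int(b[0]+b[2]/2),int(b[1]+b[3]/2)
            print(n,q,round(r['score'],2),b.round(),W[v,u].round(3))
a=cv2.imread('pics/scene0.png');b=cv2.imread('pics/top0.png')
E
```

```text
{'clock': 0.0, 'joints': array([-1.34158875,  0.43527022,  0.02500033,  1.57409939, -0.01162407,
        1.13399465, -0.0751068 ]), 'dq': array([ 4.38062158e-04,  2.60384119e-04, -5.28173195e-04, -1.09794727e-03,
        2.89374037e-04, -1.40807319e-03,  8.52427092e-06]), 'joint_efforts': array([ 2.58098225e-04, -6.67875552e+01,  9.85073335e-01, -3.14458108e+01,
       -6.04942068e-02,  4.30193602e-02,  1.80724610e-04]), 'position': array([0.20348972, 0.59040141, 0.22591506]), 'ee_rot': array([ 2.55704116e+00,  1.82332823e+00, -1.94578582e-03]), 'force': array([-0.10826323, -0.04660146, -0.17421311]), 'ft_torque': array([ 0.02740475, -0.01699842,  0.04494276]), 'width': 0.9985145776555259}
scene vise 0.83 [342. 204.  34.  60.] [0.569 0.218 0.077]
scene vise 0.82 [279. 150.  34.  54.] [ 0.412 -0.027  0.054]
scene vise_post 0.93 [287. 155.  21.  28.] [ 0.356 -0.036  0.03 ]
scene vise_post 0.92 [352. 206.  21.  40.] [0.508 0.221 0.031]
scene clip_center 0.7 [399. 243.  33.  36.] [0.603 0.389 0.071]
scene clip_center 0.54 [362. 230.  16.  17.] [0.569 0.249 0.069]
scene clip_center 0.47 [
[... 438 characters left out ...]
87.] [0.509 0.212 0.032]
top vise_post 0.87 [268. 285.  36.  34.] [ 0.373 -0.024  0.032]
top vise_post 0.81 [174. 219.  31.  39.] [0.53  0.23  0.036]
top clip_center 0.9 [113. 191.  36.  25.] [0.613 0.381 0.07 ]
top clip_center 0.74 [168. 213.  23.  15.] [0.571 0.252 0.074]
top clip_center 0.48 [267. 165.  19.  26.] [0.703 0.008 0.003]
top clip_center 0.41 [176. 174.  19.  15.] [0.679 0.249 0.034]
top card_edge 0.72 [324. 185.  44.  51.] [ 0.601 -0.171  0.112]
top oil 0.75 [147. 142.  24.  25.] [0.746 0.316 0.076]
top tray 0.95 [416. 234.  43.  47.] [ 0.497 -0.422  0.024]
top extrusion 0.68 [256. 134.  34.  23.] [0.788 0.02  0.032]
top driver 0.42 [324. 183.  46.  53.] [ 0.604 -0.171  0.108]
```

View pics/scene0.png

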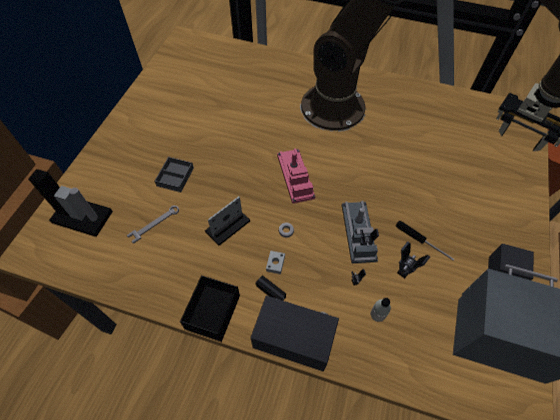

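View pics/top0.png

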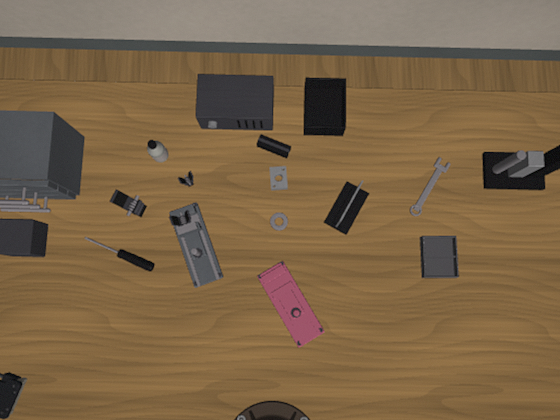

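Scene: grey vise at top-view (195,243) with a clip at (180,218), which fits as the middle-sized one. The large clip is at (128,203), the small one at (186,179), and the pink vise look-alike at (290,303). The card's rack is at (347,207). Next I'll measure and take one crop to confirm.

```bash
python3 - <<'E'
from h import *
def rect(P,n):
    c,s,a=cv2.minAreaRect((P[:,:2]*1000).astype(np.float32)); print(n,len(P),np.round(c,1),np.round(s,1),round(a,1))
L=[pickle.load(open(f'pics/{n}0.pkl','rb')) for n in('scene','top')]
Cs=[cloud(p) for p in L]
def box(W,x0,x1,y0,y1,z0,z1):
    P=W.reshape(-1,3); return P[(P[:,0]>x0)&(P[:,0]<x1)&(P[:,1]>y0)&(P[:,1]<y1)&(P[:,2]>z0)&(P[:,2]<z1)]
for n,W in zip(('scene','top'),Cs):
    rect(box(W,.42,.65,.14,.32,.008,.2),n+' vise')
    rect(box(W,.42,.65,.14,.32,.008,.035),n+' visebase')
    rect(box(W,.42,.56,.14,.32,.07,.12),n+' post'); print(box(W,.42,.54,.14,.32,.07,.12).mean(0).round(4))
    c=box(W,.54,.65,.18,.30,.085,.2); print('clip high',len(c),c.max(0).round(3) if len(c) else'')
    if len(c)>4: rect(c,'cliph'); print(c.round(3)[:60].tolist() if n=='top' else '')
    for nm,r in(('big',(.56,.66,.33,.45)),('small',(.63,.71,.22,.29))):
        c=box(W,*r,.008,.2); rect(c,nm); print(c[:,2].max())
    rect(box(W,.5,.7,-.27,-.08,.008,.05),'rack'); c=box(W,.5,.7,-.27,-.08,.095,.13); rect(c,'card'); print(c[:,2].max(),c.mean(0).round(4), np.ptp(c[:,:2],axis=0))
a=cv2.resize(L[0]['img'][190:310,320:450],None,fx=3.2,fy=3.2,interpolation=2)
b=cv2.resize(L[1]['img'][160:300,100:230],None,fx=2.74,fy=2.74,interpolation=2)
h=min(len(a),len(b));cv2.imwrite('pics/crop.png',np.hstack([a[:h,:400],b[:h,:400]]))
E
```

```text
scene vise 1572 [520.4 215.8] [215.8  81.5] 22.4
scene visebase 905 [520.4 215.8] [215.8  81.5] 22.4
scene post 115 [534.7 217.7] [92.5 47.5] 36.9
[0.4994 0.2089 0.0842]
clip high 97 [0.595 0.27  0.113]
cliph 97 [571.6 241.6] [34.1 52.5] 20.5

big 508 [611. 375.] [75.9 55.2] 46.5
0.13108162483911254
small 127 [667.6 241.8] [75.3 39.5] 1.9
0.07278344678538633
rack 627 [ 629.6 -183.1] [ 70.3 129.5] 61.8
card 139 [ 628.3 -183.1] [  7.3 120.3] 61.9
0.11354215334286982 [ 0.6304 -0.184   0.1044] [0.10664028 0.05798054]
top vise 2362 [532.8 229.2] [179.6 224.8] 89.6
top visebase 1605 [532.8 229.2] [179.6 224.8] 89.6
top post 201 [532.2 219.3] [94.6 49.3] 39.2
[0.5088 0.2221 0.0855]
clip high 129 [0.592 0.272 0.118]
cliph 129 [563.7 240.8] [42.6 51.9] 20.9
[[0.591, 0.228, 0.112], [0.592, 0.226, 0.108], [0.589, 0.23, 0.112], [0.588, 0.227, 0.118], [0.589, 0.225, 0.112], [0.587, 0.231, 0.109], [0.587, 0.229, 0.105], [0.587, 0.226, 0.109], [0.587, 0.223, 0.11], [0.587, 0.237, 0.088], [0.586, 0.232, 0.1], [0.585, 0.228, 0.107], [0.585, 0.226, 0.106], [0.584, 0.222, 0.113], [0.585, 0.237, 0.086],
[... 597 characters left out ...]
7, 0.259, 0.088], [0.577, 0.234, 0.088], [0.576, 0.23, 0.097], [0.574, 0.225, 0.111], [0.574, 0.222, 0.11], [0.575, 0.22, 0.108], [0.574, 0.217, 0.111], [0.571, 0.27, 0.11], [0.57, 0.266, 0.113], [0.571, 0.265, 0.109], [0.571, 0.263, 0.107], [0.571, 0.261, 0.106], [0.573, 0.261, 0.093], [0.573, 0.258, 0.093], [0.574, 0.23, 0.093], [0.572, 0.225, 0.11], [0.572, 0.223, 0.108], [0.572, 0.22, 0.11], [0.572, 0.217, 0.111]]
big 528 [616.9 386.1] [ 80.2 111.1] 1.1
0.13493713947138766
small 140 [667.2 254.4] [62.4 72.6] 88.7
0.07494598675375173
rack 1063 [ 621.8 -175.9] [137.1 206.7] 16.2
card 83 [ 624.9 -182.5] [  4.1 119.4] 61.7
0.11503681349448927 [ 0.6242 -0.182   0.109 ] [0.10530496 0.05705672]
```

View pics/crop.png

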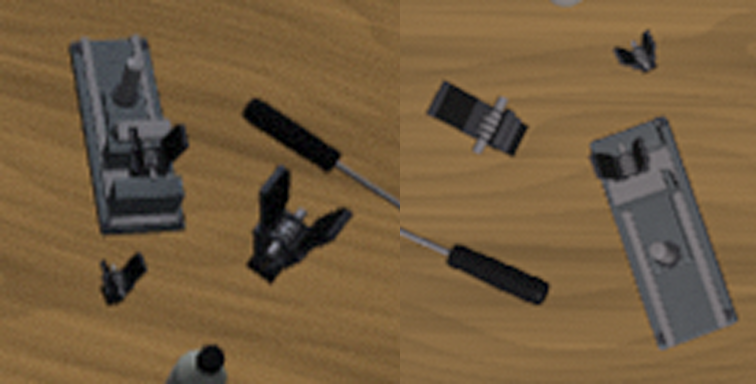

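The crop confirms it. The clip in the grey vise (left panel (155,150)) is middle-sized: about 91 mm tall, against the big one at (290,215) and the small one at (120,275). Next: refine the post and handles, then work out the move.

```bash
cat >> h.py <<'E'
from scipy.spatial.transform import Rotation as Ro
def go(xyz,yaw):
    "shift(mm)/turn in tool axes to reach TCP xyz, tool x at yaw deg, pointing down"
    s=arm.observe();R=Ro.from_rotvec(s['ee_rot'])
    c,q=np.cos(np.radians(yaw)),np.sin(np.radians(yaw))
    T=Ro.from_matrix(np.array([[c,q,0],[q,-c,0],[0,0,-1.]]))
    print('shift',(R.inv().apply(np.array(xyz)-s['position'])*1000).round(1),'turn',(R.inv()*T).as_rotvec().round(3),'at',s['position'].round(4),s['force'].round(1),round(s['width'],3),s['clock'])
def box(W,x0,x1,y0,y1,z0,z1):
    P=W.reshape(-1,3); return P[(P[:,0]>x0)&(P[:,0]<x1)&(P[:,1]>y0)&(P[:,1]<y1)&(P[:,2]>z0)&(P[:,2]<z1)]
E
python3 - <<'E'
from h import *
ex=np.array([.9245,.381]);ey=np.array([-.381,.9245])
for n in('scene','top'):
    W=cloud(pickle.load(open(f'pics/{n}0.pkl','rb')))
    P=box(W,.43,.518,.15,.27,.06,.12); print(n,'post',len(P),P.mean(0).round(4)); T=P[P[:,2]>.087]; print(len(T),(T.min(0)/2+T.max(0)/2).round(4), T.mean(0).round(4),np.ptp(T,axis=0))
    P=box(W,.54,.65,.18,.30,.1,.2); a=P[:,:2]@ex;b=P[:,:2]@ey
    m=lambda v:(v.min(),v.max())
    A,B=sum(m(a))/2,sum(m(b))/2; print('clip',len(P),m(a),m(b),A*ex+B*ey)
go([.49,.208,.15],112)
E
```

```text
scene post 44 [0.4977 0.2066 0.081 ]
17 [0.495  0.2066 0.0905] [0.4949 0.2065 0.0908] [0.01513883 0.01443488 0.00683814]
clip 59 (np.float64(0.6129397469228821), np.float64(0.6376648923188906)) (np.float64(-0.02083876293029124), np.float64(0.03158789345912396)) [0.57604429 0.24320897]
top post 43 [0.4897 0.2064 0.0861]
32 [0.4903 0.2073 0.0919] [0.4901 0.2075 0.0913] [0.01272845 0.01325709 0.00935874]
clip 78 (np.float64(0.6095517193463438), np.float64(0.6343097624423986)) (np.float64(-0.017840781605062236), np.float64(0.033492788255668225)) [0.57199326 0.24419075]
shift [-268.7  395.5   76.7] turn [ 0.    -0.    -0.716] at [0.2036 0.5909 0.2268] [-0.1  1.1  1.2] 1.0 0.9
```

Request:
play_rows:
  motion:
    - [1, -268, 395, 60, 0, 0, -0.723]
    - [1, -268, 395, 60, 0, 0, -0.723]
    - [1, -268, 395, 60, 0, 0, -0.723]
    - [1, -268, 395, 60, 0, 0, -0.723]
    - [1, -268, 395, 60, 0, 0, -0.723]
    - [1, -268, 395, 60, 0, 0, -0.723]
    - [1, -268, 395, 60, 0, 0, -0.723]
    - [1, -268, 395, 60, 0, 0, -0.723]
    - [1, -268, 395, 60, 0, 0, -0.723]
    - [1, -268, 395, 60, 0, 0, -0.723]
  force: 40

```text
clock: 1.9
position: [0.4918, 0.205, 0.1666]
ee_rot: [1.751, 2.607, -0.0]
force: [0.3, 0.3, -0.7]
width: 0.997
```

```bash
python3 -c "
from h import *
go([.4925,.207,.06],112.4)"
```

```text
shift [  1.7   1.4 106.6] turn [ 0.     0.001 -0.003] at [0.4918 0.205  0.1666] [ 0.3  0.3 -0.7] 0.997 1.9
```

Request:
play_rows:
  motion:
    - [1, 2, 1, 40, 0, 0, 0]
    - [1, 2, 1, 80, 0, 0, 0]
    - [1, 2, 1, 106, 0, 0, 0]
    - [1, 2, 1, 106, 0, 0, 0]
    - [-1, 2, 1, 106, 0, 0, 0]
    - [-1, 2, 1, 106, 0, 0, 0]
    - [-1, 2, 1, 106, 0, 0, 0]
    - [-1, 2, 1, 106, 0, 0, 0]
    - [-1, 2, 1, 106, 0, 0, 0]
    - [-1, 2, 1, 106, 0, 0, 0]

```text
clock: 2.9
position: [0.4921, 0.2072, 0.0609]
ee_rot: [1.751, 2.606, 0.0]
force: [0.3, 0.6, -0.7]
width: 0.528
```

```bash
python3 -c "
from h import *
go([.4925-.035*.9245,.207-.035*.381,.06],112.4)"
```

```text
shift [ -0.5 -34.7   0.9] turn [ 0.001  0.001 -0.003] at [0.4921 0.2072 0.0609] [ 0.3  0.6 -0.7] 0.528 2.9
```

Request:
play_rows:
  motion:
    - [-1, 0, 0, 0, 0, 0, 0]
    - [-1, 0, 0, 0, 0, 0, 0]
    - [-1, 0, 0, 0, 0, 0, 0]
    - [-1, 0, 0, 0, 0, 0, 0]
    - [-1, 0, 0, 0, 0, 0, 0]
    - [-1, 0, 0, 0, 0, 0, 0]
    - [-1, 0, 0, 0, 0, 0, 0]

```text
clock: 3.6
position: [0.4925, 0.2061, 0.0609]
ee_rot: [1.752, 2.605, -0.001]
force: [1.5, -5.4, 0.5]
width: 0.166
```

Gripped at 15 mm. Pulling about 34 mm along tool −y.

Request:
play_rows:
  motion:
    - [-1, 0, -6, 0, 0, 0, 0]
    - [-1, 0, -12, 0, 0, 0, 0]
    - [-1, 0, -18, 0, 0, 0, 0]
    - [-1, 0, -24, 0, 0, 0, 0]
    - [-1, 0, -30, 0, 0, 0, 0]
    - [-1, 0, -34, 0, 0, 0, 0]
    - [-1, 0, -34, 0, 0, 0, 0]
    - [-1, 0, -34, 0, 0, 0, 0]

```text
clock: 4.4
position: [0.4599, 0.193, 0.0609]
ee_rot: [1.752, 2.606, -0.004]
force: [-2.5, -1.4, 4.2]
width: 0.162
```

```bash
python3 - <<'E'
from h import *
go([.574,.2437,.078],112.4)
p=shot('top','top1');W=cloud(p)
ex=np.array([.9245,.381]);ey=np.array([-.381,.9245])
P=box(W,.54,.65,.18,.30,.1,.2); P=P[P[:,:2]@ex>.595];a=P[:,:2]@ex;b=P[:,:2]@ey
m=lambda v:(v.min(),v.max())
print(len(P),m(a),m(b))
cv2.imwrite('pics/c1.png',cv2.resize(p['img'][180:300,140:260],None,fx=4,fy=4))
E
```

```text
shift [  3.9 124.8 -17.3] turn [-0.001  0.002 -0.004] at [0.4599 0.193  0.0609] [-2.5 -1.4  4.2] 0.162 4.4
64 (np.float64(0.6087735561894833), np.float64(0.63426750557078)) (np.float64(-0.01762658589650821), np.float64(0.03403803247591513))
```

View pics/c1.png

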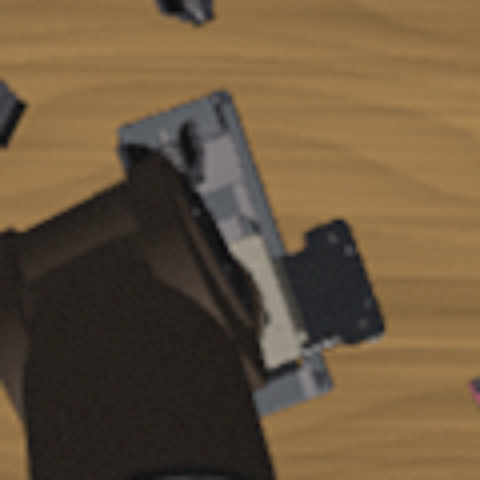

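Jaw is about 35 mm open and the clip hasn't moved. Releasing the post and rising.

Request:
play_rows:
  motion:
    - [1, 0, 0, 0, 0, 0, 0]
    - [1, 0, 0, 0, 0, 0, 0]
    - [1, 0, 0, -1, 0, 0, 0]
    - [1, 4, 0, -40, 0, 0, 0]
    - [1, 4, 0, -80, 0, 0, 0]
    - [1, 4, 0, -110, 0, 0, 0]
    - [1, 4, 45, -110, 0, 0, 0]
    - [1, 4, 90, -110, 0, 0, 0]
    - [1, 4, 125, -110, 0, 0, 0]
    - [1, 4, 125, -110, 0, 0, 0]

```text
clock: 5.45
position: [0.5777, 0.2457, 0.1702]
ee_rot: [1.752, 2.605, -0.001]
force: [0.4, 0.3, -1.2]
width: 0.97
```

```bash
python3 -c "
from h import *
go([.5737,.2438,.078],112.4)
p=shot('scene','scene1');W=cloud(p)
T=box(W,.43,.5,.15,.27,.082,.1);print('post',len(T),T.mean(0))
ex=np.array([.9245,.381]);ey=np.array([-.381,.9245])
P=box(W,.54,.65,.18,.30,.1,.118);a=P[:,:2]@ex;b=P[:,:2]@ey
print(len(P),a.min(),a.max(),b.min(),b.max())"
```

```text
shift [-0.1 -4.5 92.2] turn [ 0.001  0.002 -0.004] at [0.5777 0.2457 0.1702] [ 0.4  0.3 -1.2] 0.97 5.45
post 0 [nan nan nan]
56 0.6140376520546875 0.6376887145154188 -0.02056181171832824 0.030683457032355557<string>:5: RuntimeWarning: Mean of empty slice.
  ret = um.true_divide(
```

Request:
play_rows:
  motion:
    - [1, 0, -3, 30, 0, 0, 0]
    - [1, 0, -3, 60, 0, 0, 0]
    - [1, 0, -3, 85, 0, 0, 0]
    - [1, 0, -3, 92, 0, 0, 0]
    - [-1, 0, -3, 92, 0, 0, 0]
    - [-1, 0, -3, 92, 0, 0, 0]
    - [-1, 0, -3, 92, 0, 0, 0]
    - [-1, 0, -3, 92, 0, 0, 0]
    - [-1, 0, -3, 92, 0, 0, 0]
    - [-1, 0, -3, 92, 0, 0, 0]
  force: 25

```text
clock: 6.5
position: [0.5731, 0.2434, 0.0785]
ee_rot: [1.752, 2.606, -0.003]
force: [0.4, -1.9, 11.0]
width: 0.531
```

Request:
play_rows:
  motion:
    - [-1, 0, 0, 0, 0, 0, 0]
    - [-1, 0, 0, 0, 0, 0, 0]
    - [-1, 0, 0, 0, 0, 0, 0]
    - [-1, 0, 0, 0, 0, 0, 0]
    - [-1, 0, 0, 0, 0, 0, 0]
    - [-1, 0, 0, 0, 0, 0, 0]
    - [-1, 0, 0, 0, 0, 0, 0]

```text
clock: 7.2
position: [0.576, 0.2406, 0.081]
ee_rot: [1.753, 2.599, -0.001]
force: [1.2, -7.9, 18.6]
width: 0.294
```

Request:
play_rows:
  motion:
    - [-1, 0, 0, -3, 0, 0, 0]
    - [-1, 0, 0, -6, 0, 0, 0]
    - [-1, 0, 0, -6, 0, 0, 0]
    - [-1, 0, 0, -6, 0, 0, 0]
  force: 30

```text
clock: 7.6
position: [0.5757, 0.2412, 0.0868]
ee_rot: [1.752, 2.6, -0.001]
force: [-0.6, 0.1, -0.7]
width: 0.253
```

```bash
python3 -c "
from h import *
go([.5737,.2438,.20],112.4)
p=shot('scene','scene2')
cv2.imwrite('pics/c2.png',cv2.resize(p['img'][180:290,320:440],None,fx=5,fy=5,interpolation=2))"
```

```text
shift [   2.6   -0.5 -113.2] turn [ 0.003  0.006 -0.006] at [0.5757 0.2412 0.0868] [-0.6  0.1 -0.7] 0.253 7.6
```

View pics/c2.png

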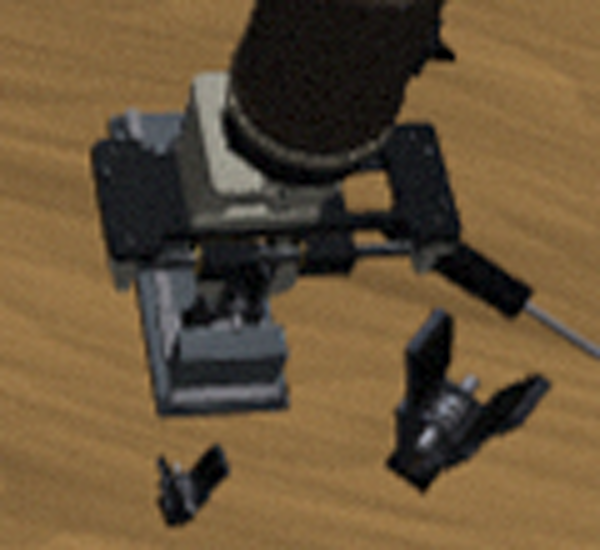

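Clip is fully squeezed (23 mm) and unloaded. Lifting.

Request:
play_rows:
  motion:
    - [-1, 0, 0, -20, 0, 0, 0]
    - [-1, 0, 0, -50, 0, 0, 0]
    - [-1, 0, 0, -85, 0, 0, 0]
    - [-1, 0, 0, -120, 0, 0, 0]
    - [-1, 0, 0, -150, 0, 0, 0]
    - [-1, 0, 0, -165, 0, 0, 0]
    - [-1, 0, 0, -165, 0, 0, 0]
    - [-1, 0, 0, -165, 0, 0, 0]

```text
clock: 8.45
position: [0.5746, 0.2419, 0.2508]
ee_rot: [1.752, 2.6, -0.002]
force: [0.9, -0.4, -1.4]
width: 0.257
```

```bash
python3 -c "
from h import *
go([.6265,-.1828,.25],61.9)
p=shot('scene','scene3');W=cloud(p)
T=box(W,.43,.515,.15,.27,.082,.1);print('post',len(T),T.mean(0))
cv2.imwrite('pics/c3.png',cv2.resize(p['img'][160:280,320:440],None,fx=5,fy=5,interpolation=2))"
```

```text
shift [-413.1 -111.4    2.8] turn [0.005 0.004 0.875] at [0.5746 0.2419 0.2508] [ 0.9 -0.4 -1.4] 0.257 8.45
post 17 [0.46543211 0.19407303 0.08859493]
```

View pics/c3.png

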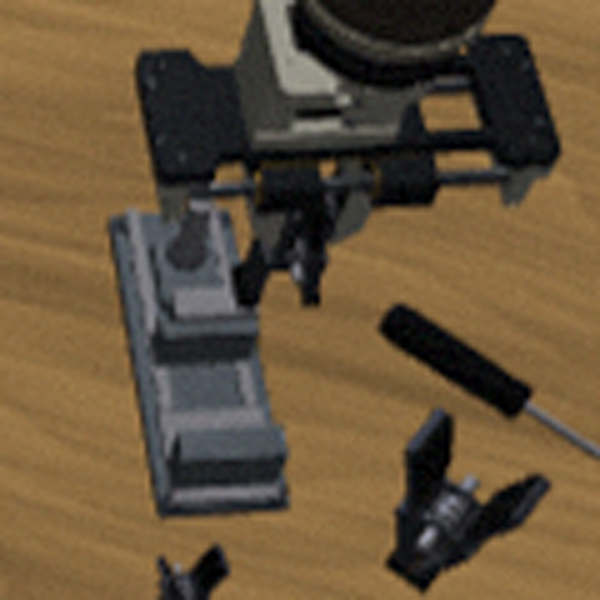

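Clip is out, jaws gaping at (250,285) and (312,290). The vise stays about 33 mm open. Moving over the card.

Request:
play_rows:
  motion:
    - [-1, -40, -11, 0, 0, 0, 0.09]
    - [-1, -80, -22, 0, 0, 0, 0.18]
    - [-1, -125, -34, 0, 0, 0, 0.28]
    - [-1, -170, -46, 0, 0, 0, 0.38]
    - [-1, -215, -58, 0, 0, 0, 0.48]
    - [-1, -260, -70, 0, 0, 0, 0.58]
    - [-1, -305, -82, 0, 0, 0, 0.68]
    - [-1, -350, -94, 0, 0, 0, 0.78]
    - [-1, -390, -105, 0, 0, 0, 0.85]
    - [-1, -413, -111, 0, 0, 0, 0.875]

```text
clock: 9.5
position: [0.6251, -0.1873, 0.2506]
ee_rot: [2.694, 1.604, -0.005]
force: [-0.0, -0.1, -0.1]
width: 0.254
```

Request:
play_rows:
  motion:
    - [-1, 0, 0, 0, 0, 0, 0]
    - [-1, 0, 0, 0, 0, 0, 0]
    - [-1, 0, 0, 0, 0, 0, 0]

```text
clock: 9.8
position: [0.625, -0.1855, 0.2495]
ee_rot: [2.694, 1.608, -0.006]
force: [-0.1, 0.4, -0.9]
width: 0.255
```

```bash
python3 - <<'E'
from h import *
go([.6265,-.1828,.25],61.9)
c,s=np.cos(np.radians(-28.1)),np.sin(np.radians(-28.1)); O=np.array([.6265,-.1828])
for n in('scene','top'):
    p=shot(n,n+'4');W=cloud(p)
    P=box(W,.5,.75,-.3,-.06,.14,.27); q=(P[:,:2]-O)@np.array([[c,-s],[s,c]]); # card x,y
    for z in np.arange(.14,.27,.01):
        k=(abs(P[:,2]-z-.005)<.005)&(abs(q[:,0])<.05)&(abs(q[:,1])<.04)
        if k.sum(): print(n,round(z,2),k.sum(),'x',q[k,0].min().round(4),q[k,0].max().round(4),'y',np.sort(q[k,1]).round(3)[::max(1,k.sum()//8)])
    C=box(W,.55,.7,-.27,-.1,.1,.12);qc=(C[:,:2]-O)@np.array([[c,-s],[s,c]]); 
    if len(C): print('card',len(C),qc.min(0),qc.max(0),qc.mean(0))
    if n=='scene': cv2.imwrite('pics/c4.png',cv2.resize(p['img'][140:260,180:300],None,fx=5,fy=5,interpolation=2))
E
```

```text
shift [ 3.1  0.1 -0.5] turn [ 0.001  0.005 -0.004] at [ 0.625  -0.1855  0.2495] [-0.1  0.4 -0.9] 0.255 9.8
scene 0.18 5 x -0.0066 0.0105 y [-0.017 -0.017 -0.016  0.019  0.019]
scene 0.19 35 x -0.0114 0.0131 y [-0.023 -0.015  0.012  0.014  0.017  0.018  0.019  0.019  0.02 ]
scene 0.2 21 x -0.0047 0.0128 y [-0.015 -0.013  0.012  0.013  0.014  0.014  0.015  0.016  0.018  0.018
  0.019]
scene 0.21 13 x 0.0001 0.0128 y [-0.019 -0.018 -0.018  0.012  0.013  0.013  0.013  0.013  0.014  0.014
  0.014  0.015  0.016]
scene 0.22 18 x 0.0006 0.0207 y [-0.016 -0.003  0.     0.005  0.013  0.014  0.015  0.015  0.016]
scene 0.23 36 x 0.0 0.0197 y [-0.019 -0.01  -0.006 -0.002  0.001  0.009  0.011  0.012  0.014]
scene 0.24 10 x 0.0069 0.013 y [-0.015 -0.01  -0.01  -0.01  -0.01  -0.008 -0.007  0.009  0.01   0.011]
scene 0.25 11 x 0.0108 0.0139 y [-0.012 -0.009  0.003  0.004  0.005  0.007  0.008  0.009  0.01   0.014
  0.016]
scene 0.26 12 x 0.0091 0.0134 y [0.006 0.009 0.011 0.012 0.014 0.017 0.021 0.021 0.024 0.025 0.027 0.027]
card 99 [-0.05710711 -0.00424295] [0.06229216 0.00354447] [0.00245504 0.00049271]
```

View pics/c4.png

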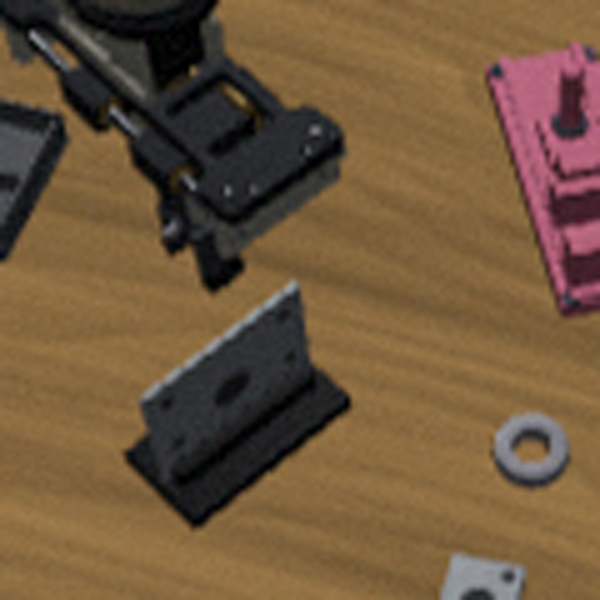

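Clip hangs above the card, square to it. The jaws show at crop (172,230) and (220,270), and the card edge runs (145,400)-(295,290). Depth points put the inner faces about ±12–13 mm from the card plane. Lowering part way and checking.

Request:
play_rows:
  motion:
    - [-1, 2, 0, 20, 0, 0, 0]
    - [-1, 2, 0, 40, 0, 0, 0]
    - [-1, 2, 0, 58, 0, 0, 0]
    - [-1, 2, 0, 58, 0, 0, 0]
    - [-1, 2, 0, 58, 0, 0, 0]

```text
clock: 10.4
position: [0.6264, -0.183, 0.1925]
ee_rot: [2.692, 1.61, -0.005]
force: [-0.4, -0.0, -0.4]
width: 0.255
```

```bash
python3 - <<'E'
from h import *
go([.6265,-.1828,.146],61.9)
c,s=np.cos(np.radians(-28.1)),np.sin(np.radians(-28.1)); O=np.array([.6265,-.1828])
p=shot('scene','scene5');W=cloud(p)
P=box(W,.5,.75,-.3,-.06,.09,.19); q=(P[:,:2]-O)@np.array([[c,-s],[s,c]])
for z in np.arange(.09,.19,.007):
    k=(abs(P[:,2]-z-.0035)<.0035)&(abs(q[:,0])<.065)&(abs(q[:,1])<.04)
    if k.sum(): print(round(z,3),k.sum(),'x',q[k,0].min().round(4),q[k,0].max().round(4),'y',np.sort(q[k,1]).round(3)[::max(1,k.sum()//9)])
cv2.imwrite('pics/c5.png',cv2.resize(p['img'][165:255,190:280],None,fx=6.5,fy=6.5,interpolation=2))
E
```

```text
shift [ 0.4 -0.1 46.5] turn [ 0.002  0.005 -0.002] at [ 0.6264 -0.183   0.1925] [-0.4 -0.  -0.4] 0.255 10.4
0.09 33 x -0.056 0.0606 y [-0.001 -0.     0.     0.001  0.001  0.001  0.002  0.002  0.002  0.003
  0.003]
0.097 35 x -0.0566 0.0623 y [-0.001 -0.     0.     0.001  0.001  0.002  0.002  0.002  0.002  0.002
  0.003  0.004]
0.104 49 x -0.0552 0.0601 y [-0.003 -0.002 -0.001  0.     0.001  0.001  0.001  0.002  0.002  0.003]
0.111 1 x 0.0379 0.0379 y [0.]
0.125 1 x 0.0117 0.0117 y [-0.014]
0.132 19 x -0.0096 0.0122 y [-0.017 -0.013  0.013  0.017  0.021  0.021  0.022  0.022  0.023  0.024]
0.139 20 x -0.0056 0.0126 y [-0.016 -0.014 -0.012  0.016  0.017  0.018  0.021  0.021  0.022  0.022]
0.146 7 x 0.001 0.0126 y [0.014 0.016 0.016 0.017 0.017 0.017 0.018]
0.153 7 x 0.0004 0.0127 y [-0.012  0.015  0.016  0.017  0.017  0.018  0.019]
0.16 8 x 0.0024 0.0126 y [-0.015 -0.011  0.015  0.016  0.016  0.017  0.018  0.018]
0.167 13 x 0.0025 0.0207 y [-0.012 -0.     0.001  0.002  0.002  0.004  0.009  0.013  0.015  0.017
  0.019  0.019  0.019]
0.174 28 x -0.0001 0.0191 y [-0.013 -0.008 -0.007 -0.     0.002  0.011  0.013  0.016  0.017  0.02 ]
0.181 6 x 0.0072 0.0128 y [-0.007  0.     0.004  0.012  0.013  0.017]
0.188 2 x 0.0113 0.0131 y [-0.009  0.01 ]
```

View pics/c5.png

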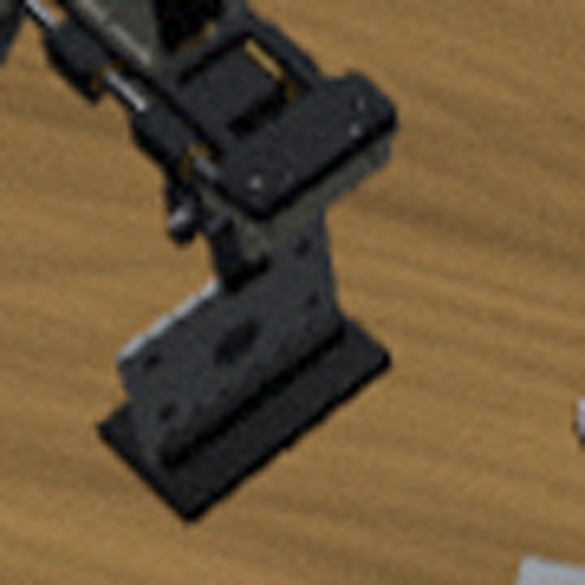

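Camera and arm agree: the jaws straddle the card plane to within about 1–2 mm, with their undersides near z = 0.131. Lowering 47 mm.

Request:
play_rows:
  motion:
    - [-1, -1, 0, 8, 0, 0, 0]
    - [-1, -1, 0, 18, 0, 0, 0]
    - [-1, -1, 0, 28, 0, 0, 0]
    - [-1, -1, 0, 38, 0, 0, 0]
    - [-1, -1, 0, 47, 0, 0, 0]
    - [-1, -1, 0, 47, 0, 0, 0]
    - [-1, -1, 0, 47, 0, 0, 0]
    - [-1, -1, 0, 47, 0, 0, 0]
    - [-1, -1, 0, 47, 0, 0, 0]

```text
clock: 11.35
position: [0.6267, -0.1847, 0.1467]
ee_rot: [2.691, 1.609, -0.002]
force: [0.2, -0.1, -0.4]
width: 0.254
```

```bash
python3 - <<'E'
from h import *
go([.6265,-.1828,.146],61.9)
c,s=np.cos(np.radians(-28.1)),np.sin(np.radians(-28.1)); O=np.array([.6265,-.1828])
p=shot('scene','scene6');W=cloud(p)
P=box(W,.5,.75,-.3,-.06,.07,.15); q=(P[:,:2]-O)@np.array([[c,-s],[s,c]])
for z in np.arange(.07,.15,.007):
    k=(abs(P[:,2]-z-.0035)<.0035)&(abs(q[:,0])<.065)&(abs(q[:,1])<.04)
    o=k&(abs(q[:,1])>.008)
    print(round(z,3),k.sum(),'card y',np.median(q[k&(abs(q[:,1])<.006),1]).round(4),'clip y',np.sort(q[o,1]).round(3)[::max(1,o.sum()//9)],'x',q[o,0].round(3).min() if o.any() else '')
T=box(W,.43,.515,.15,.27,.082,.1);print('post',len(T),T.mean(0))
a=cv2.resize(p['img'][165:255,190:280],None,fx=4.4,fy=4.4,interpolation=2)
t=shot('top','top6');b=cv2.resize(t['img'][165:255,300:390],None,fx=4.4,fy=4.4,interpolation=2)
cv2.imwrite('pics/c6.png',np.hstack([a,b]))
E
```

```text
shift [ 1.5 -1.1  0.7] turn [ 0.004  0.004 -0.003] at [ 0.6267 -0.1847  0.1467] [ 0.2 -0.1 -0.4] 0.254 11.35
0.07 22 card y 0.0014 clip y [] x 
0.077 21 card y 0.0015 clip y [-0.023] x 0.012
0.084 34 card y 0.001 clip y [-0.015  0.019  0.02   0.02   0.021  0.021  0.022  0.022  0.022] x -0.011
0.091 39 card y 0.0012 clip y [-0.015 -0.014 -0.012 -0.011  0.014  0.015  0.016  0.017  0.018  0.018
  0.019  0.019  0.021  0.021  0.021  0.021  0.021] x -0.007
0.098 34 card y 0.0005 clip y [-0.017 -0.011 -0.011  0.015  0.015  0.016  0.016  0.016  0.018] x 0.003
0.105 35 card y -0.0 clip y [-0.015  0.011  0.015  0.015  0.016  0.016  0.017] x 0.002
0.112 8 card y nan clip y [-0.014  0.012  0.015  0.015  0.016  0.016  0.016  0.016] x 0.002
0.119 9 card y -0.0013 clip y [-0.018 -0.012 -0.009  0.013  0.015  0.016  0.017  0.018] x 0.004
0.126 19 card y -0.0023 clip y [-0.016 -0.011 -0.008  0.011  0.013  0.013  0.015  0.016  0.016  0.017] x 0.002
0.133 13 card y 0.0012 clip y [-0.009  0.009  0.011  0.011  0.012  0.013  0.015  0.016  0.016  0.017] x 0.002
0.14 2 card y nan clip y [0.011] x 0.011
0.147 1 card y nan clip y [0.011] x 0.015
post 25 [0.46333721 0.19295641 0.08853952]
  return _methods._mean(a, axis=axis, dtype=dtype,
  ret = ret.dtype.type(ret / rcount)
```

View pics/c6.png

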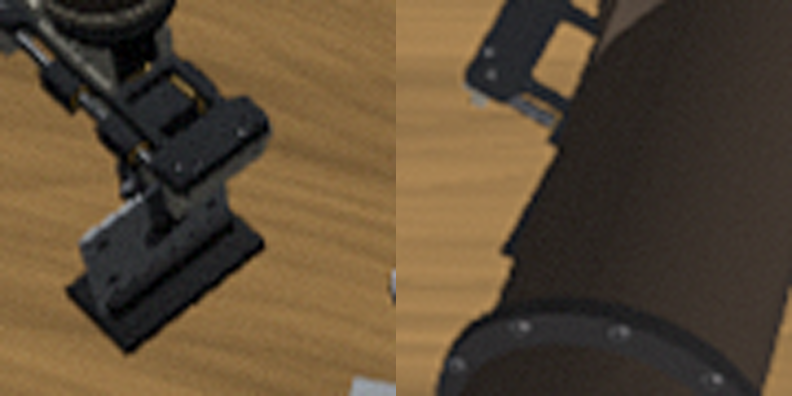

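Jaws sit on both sides of the card ((158,225) and behind it at (125,185)), with depth showing them at about −12 and +14 mm. There is no wrist force. Handing in.

```bash
python3 -c "
from h import *
print(arm.sign_off()); s=arm.observe(); print(s['clock'],s['force'],s['width'])"
```

```text
the job is handed in; nothing more can be done
None
the job is handed in; nothing more can be done
```

I pulled the vise jaw open by its post, lifted the middle-sized clip out and squeezed it fully. I lowered it over the middle of the card's top edge and handed in at about 11.4 s with it still held open. The sign-off gave no verdict.

**Last checks before handing in:**
- **Vise jaw:** about 33 mm open, judged from where the post ended up.
- **Grip:** opening about 23 mm, so the clip is at its stop, with the grip force set to 30 N.
- **Clip on the card:** the jaws' inner faces show about 12 mm and 14 mm either side of the card plane. The tips should be about 20 mm below the edge, and the clip was square to the card within a few milliradians.
- **Contact:** the wrist force was about zero, so nothing suggests the clip is touching the card.

**What disagreed or went unchecked:**
- **Position:** camera and arm readings differ by 1–2 mm sideways, well inside the clearance.
- **Squeezing in the vise:** a vertical force of up to about 19 N built up, which vanished once I raised the clip 6 mm.
- **Final top view:** the arm hid the clip, so the last check relies on the scene camera alone.
- **Bystanders:** I did not re-measure them at the end. My moves stayed clear of them.

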